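# Unload the slant rack: bar off, column moulds onto the levelling board

## Robot

A 7-joint arm with a two-finger parallel gripper is mounted at the origin on the work surface. World frame = base frame: x ahead of the robot, y to its left, z up, the work surface at z = 0. Lengths are in mm, angles in rad, forces in N, time in s.
With the tool pointing down it reaches from about 425 to 950 mm from the base axis. Payload 4.7 kg.
Tool frame: the origin (TCP) lies midway between the tips of the shut fingers; the grasp point (between the pads) lies 19 mm behind it; z points along the fingers, y is the direction in which the jaws open and shut (so a half turn about z gives the same grasp; the last joint's range is limited). The gripper opens to 85 mm and grips with 20 to 120 N. Pads are 22 mm wide; open, the fingers measure 114 mm over their backs; the gripper's body (76 mm by 85 mm) begins 54 mm behind the grasp point. The pads swing forward as they close: fully open they stand 13 mm farther back than shut.
Start: joints at [1.138, 0.469, -0.049, 1.532, 0.024, 1.141, -0.082], TCP at [265.265, -620.712, 231.335] pointing down, gripper open.
Joint ranges: [-2.59, 2.59], [-0.33, 1.99], [-1.39, 1.29], [0.1, 2.45], [-1.04, 4.18], [0.21, 1.99], [-2.66, 2.66]. Speed limits (rad/s): [2.57, 2.57, 3.14, 3.14, 3.14, 3.14, 3.14].

## Interface

Orientations are given as [roll, pitch, yaw] about the fixed x, y, z axes, in that order (R = Rz(yaw) Ry(pitch) Rx(roll)).
In Python, from station import env gives the robot as it stands.
- The arm moves only by the shell command python3 -m creep 'ROWS' [FORCE]. ROWS is JSON, a list of rows, each a list of 7 numbers: the turn, a rotation vector about the tool's x, y, z in degrees, then the shift along the tool's x, y, z in mm, then the opening, from 0 (shut) to 1 (fully open). A call has 1 to 10 rows; each row is the pose to reach, as a shift and turn from the pose measured when the call began, along the tool's axes at that moment; what a row does not reach only later rows make up. A row lasts 1/12 s, in which the tool goes at most 41.7 mm and 7.16 degrees, less where a joint would pass 70% of its speed; a pose out of reach is approached as far as the arm can. A call with a gripper value outside its range is refused whole. The fingers move at their own pace and stop on an object; FORCE is the grip in N (left out, the last holds). Time passes only in rows, so rows that repeat a pose let the fingers close. It gives the time, the measured TCP pose, the force and the opening at its end, in the units of the state.
- env.get_state(): the state, without advancing time (a new reading comes with each control period).
- env.capture(name): name is "scene" or "top" or "wrist"; returns (picture, depth): 384x512x3 uint8, red, green, blue; 384x512 float32, mm along the optical axis (not along the pixel's ray), 0 where there is no reading.
- env.camera_info(name): a dict with "fx", "fy", "cx", "cy" (pixels), "T" (4x4, takes a point from camera to world coordinates); the wrist camera has in their place "mount" (4x4, takes a point from camera to tool coordinates, whose origin is the TCP and whose axes are the flange's). Camera axes: x right, y down, z forward; pixel columns grow to the right and rows downward; lengths in mm; the calibration is good to about 2 mm. A picture is of the moment at which its call begins: read the wrist's pose just before it. camera_info takes no time and is no camera call.
- env.hand_in(): hands the job in, once; it reports no verdict.
The state is a dict: "time": time; "joint_pos": joint angles; "joint_vel": joint speeds; "effort": joint torques, N m; "eef_pos": TCP position; "tcp_rot": TCP orientation; "wrist_force": force on the tool from outside, world axes, zero at the start; "torque": the same for the moment, N m; "gripper_width": opening from 0.0 (shut) to 1.0 (fully open).
Only numpy, scipy, OpenCV 4.12 (cv2) and the standard library are available. Lean on these libraries where they do the work, as an engineer would, in place of code of your own. Each camera call takes 0.05 s, during which the arm holds its last target. There are 200 camera calls.

## Task

The slanted soap layers have set: lift the retaining bar out of its two brackets and lay it down flat on the dark mat, then take both column moulds out of the slant rack and stand them upright on the levelling board for the next pour. Their tops must stay up and the layers are soft, so feel for the board, whose feet may be screwed to any height, and set each mould down gently, and leave everything else on the bench where it is.

Things in the scene. Friction and masses are not known exactly. Their poses are not given: they have to be found in the camera images.
- rack: Plywood slant rack fixed on the bench, base 200 (x) by 296 (y) mm. Origin at bench level under its middle, z up. Two V grooves 106 mm apart along y each hold a mould leaning 40 degrees from upright, mouth up and towards the rack's -x. Apart from the moulds (mouths about 195 mm high) and the bar's grip, nothing is higher than 145 mm. x axis: from the mouths' side to the feet's side.
- groove_a (a point): Where the foot centre of the mould in the +y groove rests on the toe ledge: rack x 45, y 53, z 46 mm. The groove touches only the underside of the tube, 22 to 105 mm up from the foot; above that the tube stands free all round, 62 mm from the other tube.
- groove_b (a point): The same for the -y groove: rack x 45, y -53, z 46 mm.
- bracket_a (a point): Middle of the slot floor of the open steel bracket at the rack's +y end (x 25, y 132, z 119 mm). Its slot is upright, open at the top, 20 mm wide in x and 26 mm deep; the bar lies in it.
- bracket_b (a point): The same for the bracket at the rack's -y end (y -132 mm).
- bar: Wooden retaining bar, 16 x 16 mm, 300 mm long along its y, 0.18 to 0.29 kg. A red grip block (14 mm thick along x, 60 long along y) stands on its middle, 16 to 52 mm above its underside. Origin: centre of the underside, z up. It starts in both brackets, 3 mm clear of the tubes, grip midway between them, and keeps the moulds in; it lifts straight up 26 mm out of the slots.
- mould_green: Column mould, green base cap: white tube 44 mm across, open mouth, 175 mm long in all, base cap 60 mm across and 10 thick; 0.25 to 0.48 kg. Origin: centre of its underside; z along the tube to the mouth. Starts leaning in a groove; its cap is wider than the groove, so ease its foot 5 mm up off the ledge, then draw it 10 mm or more square off the groove, before anything else.
- mould_brown: The same kind of column mould with a brown base cap, in the other groove.
- board: Levelling board: grey, 220 (x) by 300 (y) by 12 mm, level on three screw feet, fixed in place. Origin on the bench under its middle, z up. This pose does not tell how high it stands: the feet may be set to bring its top anywhere from 31 to 74 mm above the bench. It gives 1 mm under 15 N. A bubble level, 26 mm wide and 8 high, sits in its corner at x 88, y 128 mm.
- mat: Dark rubber mat, 320 (x) by 90 (y) by 3 mm, flat on the bench between the rack and the levelling board, fixed. Origin: centre of its underside; its top is 3 mm above the bench.
- jar_green: Closed glass jar of green soap mass, 68 mm wide, 100 mm high, at the far side in the middle. Origin: centre of its underside.
- jar_brown: Closed glass jar of brown soap mass, 68 mm wide, 100 mm high, at the left. Origin: centre of its underside.
- beaker: Small glass beaker, 60 mm wide, 70 mm high, in the middle near the robot. Origin: centre of its underside.
- spoon: Steel spoon, 160 mm long, lying at the right. Origin: on its underside, its length along x.
- spray: White bottle with blue cap, 60 mm wide, 170 mm high, at the right. Origin: centre of its underside.
Not all that is in view belongs to the job. What is shaped like the mould_brown but orange is not meant.

How it is judged:
By the outcome, as a careful person would: the job done as asked, in the order asked, and still so for the second after the job is handed in, with the robot touching nothing.
It also fails if it takes over 72 s, if anything falls off the work surface, if the arm or the gripper's body presses on something with over 40 N, if the wrist force passes 120 N, or if a joint passes its speed limit or range.

## Working session

There is one attempt and no reset: what is moved stays moved. The work goes in short steps, Python scripts to look and compute and a shell command to move; the robot and the scene stay as the last step left them, time stands still between calls to the robot, and variables do not carry over. Pictures are saved under pics/ and viewed, about 8 in all and at most 12, crops included, and the job is handed in when it is done.

```bash
ls; mkdir -p pics; cat > h.py <<'E'
import numpy as np, cv2
from station import env
from scipy.spatial.transform import Rotation as R
def cap(name,save=None):
    p,d=env.capture(name)
    if save: cv2.imwrite('pics/'+save,p[:,:,::-1]); np.save('pics/'+save[:-4]+'.npy',d)
    return p,d
def cloud(name,d):
    c=env.camera_info(name); v,u=np.mgrid[:384,:512]
    P=np.stack([(u-c['cx'])/c['fx']*d,(v-c['cy'])/c['fy']*d,d],-1)
    if 'T' in c: T=np.array(c['T'])
    else:
        s=env.get_state(); T=np.eye(4);T[:3,:3]=R.from_euler('xyz',s['tcp_rot']).as_matrix();T[:3,3]=s['eef_pos'];T=T@np.array(c['mount'])
    return P@T[:3,:3].T+T[:3,3]
E
python3 - <<'E'
from h import *
print(env.get_state())
for n in('scene','top'):
    p,d=cap(n,n+'1.png'); np.save('pics/'+n+'_cloud.npy',cloud(n,d)); print(n,env.camera_info(n))
print(env.camera_info('wrist'))
a=cv2.imread('pics/scene1.png');b=cv2.imread('pics/top1.png')
E
```

```text
pics
{'time': 0.0, 'joint_pos': array([ 1.13806145,  0.46942748, -0.04859224,  1.53367159,  0.0241199 ,
        1.14100682, -0.08232106]), 'joint_vel': array([-0.00192471,  0.00013412,  0.00205879,  0.0014354 ,  0.00103766,
        0.00061094,  0.00066498]), 'effort': array([ 1.45081543e-03, -5.10300994e+01, -4.63069207e-02, -2.37716210e+01,
        1.07057963e-02,  7.48327497e-03,  9.54602882e-06]), 'eef_pos': array([ 265.01689756, -620.17252274,  230.28028496]), 'tcp_rot': array([-3.13966788e+00,  9.00158585e-05,  4.03850948e-01]), 'wrist_force': array([ 0.76631761, -0.49910213,  0.38858271]), 'torque': array([0.02878003, 0.01077571, 0.05506075]), 'gripper_width': 1.0009644798446036}
scene {'fx': 450.3653482355912, 'fy': 450.3653482355912, 'cx': 255.14881144937576, 'cy': 189.95387102438482, 'T': array([[ 4.20793089e-01,  7.23332787e-01, -5.47469503e-01,
         1.30864564e+03],
       [ 9.07113153e-01, -3.41418017e-01,  2.46128960e-01,
        -3.56824340e+02],
       [-8.88280546e-03, -6.00186152e-01, -7.99811027e-01,
         1.25848469e+03],
       [ 0.00000000e+00,  0.00000000
[... 257 characters left out ...]
.99538298e-01,  2.61709013e-02, -1.54361701e-02,
         6.65277068e-01],
       [ 1.12409354e-02, -1.53474268e-01, -9.88088706e-01,
         1.49703230e+03],
       [ 0.00000000e+00,  0.00000000e+00,  0.00000000e+00,
         1.00000000e+00]])}
{'fx': 306.4130470638893, 'fy': 306.4130470638893, 'cx': 254.64452926076524, 'cy': 188.67792625538414, 'mount': array([[ 2.60951092e-05, -9.44266089e-01, -3.29183158e-01,
         8.42439243e+01],
       [ 9.99999667e-01, -2.43793958e-04,  7.78598363e-04,
        -8.22865687e-01],
       [-8.15456897e-04, -3.29183069e-01,  9.44265769e-01,
        -1.41032150e+02],
       [ 0.00000000e+00,  0.00000000e+00,  0.00000000e+00,
         1.00000000e+00]])}
```

View pics/top1.png

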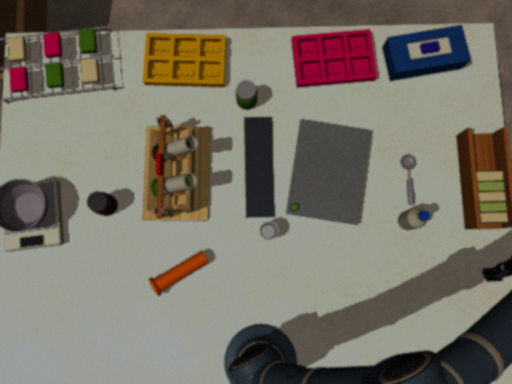

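View pics/scene1.png

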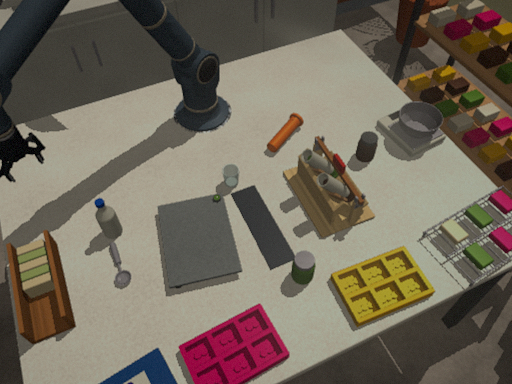

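The top view shows the rack at (177,173), with the bar along column 160 and the red grip at (159,160). The mouths are at (182,147) and (180,184), pointing image-right, so rack +x ≈ world +y. The mat is at (259,167) and the board at (330,172), with its bubble level at (295,207). The orange tube lying at (182,272) is the decoy.

```bash
python3 - <<'E'
from h import *
t=cv2.imread('pics/top1.png');s=cv2.imread('pics/scene1.png')
A=cv2.resize(t[110:230,130:230],(400,480),interpolation=cv2.INTER_CUBIC);B=cv2.resize(s[125:245,275:375],(400,480),interpolation=cv2.INTER_CUBIC)
cv2.imwrite('pics/crop1.png',np.hstack([A,B]))
Ct=np.load('pics/top_cloud.npy');Cs=np.load('pics/scene_cloud.npy')
ht=cv2.cvtColor(t,cv2.COLOR_BGR2HSV).astype(int);hs=cv2.cvtColor(s,cv2.COLOR_BGR2HSV).astype(int)
# bench check
for n,C in(('top',Ct),('scene',Cs)):
    m=(abs(C[...,2])<15)&(C[...,0]>250)&(C[...,0]<800)&(abs(C[...,1])<400); print(n,'bench z',np.median(C[m][:,2]),C[m][:,2].std())
def rect(P):
    r=cv2.minAreaRect(P[:,:2].astype(np.float32)); return r
# board & mat in top
v,u=np.mgrid[:384,:512]
gray=(ht[...,1]<60)
def report(name,m,C):
    n,l,st,_=cv2.connectedComponentsWithStats(m.astype(np.uint8)); k=1+np.argmax(st[1:,4]); P=C[l==k]; P=P[P[:,2]>-20]
    print(name,len(P),'med',np.median(P,0).round(1),'rect',[np.round(x,2) for x in rect(P)])
    return P
box=(u>280)&(u<380)&(v>110)&(v<230)
report('board top',box&(ht[...,2]<130)&(ht[...,2]>60)&(Ct[...,2]>20),Ct)
box=(u>235)&(u<285)&(v>110)&(v<225)
report('mat top',box&(ht[...,2]<70),Ct)
box=(u>140)&(u<245)&(v>240)&(v<300)
report('orange',box&(ht[...,1]>150),Ct)
# rack base
box=(u>135)&(u<220)&(v>110)&(v<230)
report('rack all top',box&(Ct[...,2]>5),Ct)
red=lambda h:((h[...,0]<6)|(h[...,0]>173))&(h[...,1]>150)&(h[...,2]>70)
P=report('grip top',box&red(ht),Ct)
bs=(u>280)&(u<380)&(v>125)&(v<245)
report('grip scene',bs&red(hs),Cs)
for n,C,h,b in(('top',Ct,ht,box),('scene',Cs,hs,bs)):
    m=b&(h[...,1]<60)&(C[...,2]>110)&(h[...,2]>70)
    nn,l,st,_=cv2.connectedComponentsWithStats(m.astype(np.uint8))
    for k in range(1,nn):
        if st[k,4]>25: P=C[l==k];c=P.mean(0);w=np.linalg.svd(P-c)[2][0];print(n,'white',len(P),c.round(1),w.round(3),P.min(0).round(0),P.max(0).round(0))
E
```

```text
top bench z 0.22695107579181695 4.188024164472044
scene bench z 2.18026661773888 3.593140110323257
board top 6924 med [ 555.6 -224.    36. ] rect [array([ 479.35, -198.3 ]), array([255.14, 493.7 ]), np.float64(71.6)]
mat top 2710 med [583.3 -11.5   2.8] rect [array([515.54, -11.48]), array([ 85.9, 460.4]), np.float64(89.78)]
orange 842 med [267.9 234.3  44.1] rect [array([284.77, 162.83]), array([ 84.15, 313.22]), np.float64(15.26)]
rack all top 6263 med [561.2 230.9  66.7] rect [array([490.91, 216.02]), array([522.61, 285.21]), np.float64(17.72)]
grip top 102 med [568.8 269.  170.4] rect [array([442.46, 161.27]), array([447.4 ,  41.14]), np.float64(40.38)]
grip scene 54 med [571.6 267.9 171.1] rect [array([569.29, 268.72]), array([58.12, 11.07]), np.float64(1.4)]
top white 43 [627.6 169.8 162.6] [-0.866 -0.03  -0.499] [609. 164. 151.] [641. 176. 180.]
top white 254 [616.5 218.6 155.2] [-0.076 -0.654  0.752] [600. 178. 111.] [637. 258. 198.]
top white 259 [512.5 223.5 154.5] [-0.031 -0.646  0.763] [496. 184. 110.] [533. 260. 198.]
top white 39 [514.8 168.9 195.4] [-0.172 -0.126  0.977] [285.   1. 146.] [ 535.  179. 1497.]
scene white 315 [533.  200.  170.6] [ 0.526 -0.393  0.754] [ 446. -357.  111.] [1309.  262. 1258.]
scene white 318 [631.3 202.4 160. ] [ 0.433 -0.436  0.789] [ 600. -357.  110.] [1309.  260. 1258.]
```

View pics/crop1.png

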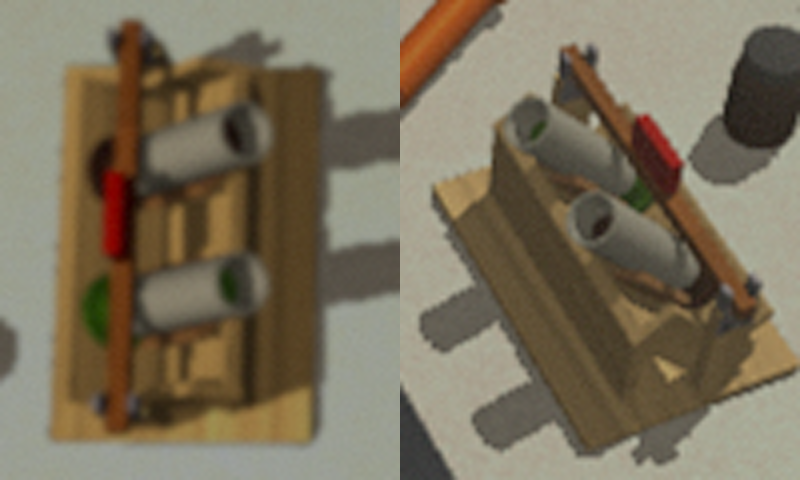

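The crop confirms it: the green-cap mould stands in the near groove (rack +y, a) and the brown-cap one in the far groove (b). The orange tube lies outside the rack and is not meant. Next I refine the fits with invalid depths removed.

```bash
python3 - <<'E'
from h import *
t=cv2.imread('pics/top1.png');s=cv2.imread('pics/scene1.png')
v,u=np.mgrid[:384,:512]
for n,im in(('top',t),('scene',s)):
    C=np.load(f'pics/{n}_cloud.npy');d=np.load(f'pics/{n}1.npy');ok=d>0
    h=cv2.cvtColor(im,cv2.COLOR_BGR2HSV).astype(int)
    X,Y,Z=C[...,0],C[...,1],C[...,2]
    def rep(name,m):
        m=cv2.morphologyEx((m&ok).astype(np.uint8),cv2.MORPH_OPEN,np.ones((2,2),np.uint8))
        nn,l,st,_=cv2.connectedComponentsWithStats(m)
        if nn<2: print(n,name,'none');return
        P=C[l==1+np.argmax(st[1:,4])]
        r=cv2.minAreaRect(P[:,:2].astype(np.float32));print(n,name,len(P),'z',np.median(P[:,2]).round(1),'c',np.round(r[0],1),'size',np.round(r[1],1),'ang',round(r[2],2))
    rep('board',(X>350)&(X<750)&(Y<-70)&(Y>-420)&(Z>22)&(Z<80)&(h[...,1]<70))
    rep('mat',(X>350)&(X<750)&(Y<60)&(Y>-75)&(abs(Z)<20)&(h[...,2]<75))
    rk=(X>380)&(X<750)&(Y>100)&(Y<340)
    rep('rackbase',rk&(Z>7)&(Z<205))
    red=((h[...,0]<5)|(h[...,0]>173))&(h[...,1]>170)
    rep('grip',rk&(Z>145)&(Z<190)&red)
    rep('bar',rk&(Y>235)&(Z>122)&(Z<146)&(h[...,1]>100)&~red)
    for nm,x0,x1 in(('green',470,560),('brown',578,680)):
        m=ok&(h[...,1]<60)&(Z>95)&(Z<205)&(Y>150)&(Y<275)&(X>x0)&(X<x1)
        P=C[m]
        # cylinder fit: axis point at z=150, dir, r=22 (outer pts: robust)
        from scipy.optimize import least_squares
        def f(p):
            a=np.array([p[2],p[3],1]);a/=np.linalg.norm(a);q=P-[p[0],p[1],150]
            return np.linalg.norm(q-np.outer(q@a,a),axis=1)-22
        r=least_squares(f,[P[:,0].mean(),P[:,1].mean(),0,-.84],loss='soft_l1',f_scale=1.5)
        a=np.array([r.x[2],r.x[3],1]);print(n,nm,len(P),'axis@150',r.x[:2].round(1),'dir',r.x[2:].round(3),'tilt',np.degrees(np.arctan(np.hypot(*r.x[2:]))).round(1),'yaw',np.degrees(np.arctan2(-r.x[3],-r.x[2])).round(1),'res',np.median(abs(r.fun)).round(2))
    for nm,x0,x1,y0,y1 in(('jarg',600,800,-20,60),('jarb',380,550,320,480),('beaker',380,480,-60,20)):
        rep(nm,(X>x0)&(X<x1)&(Y>y0)&(Y<y1)&(Z>40))
E
```

```text
top board 6860 z 35.9 c [ 481.5 -205.7] size [263.6 504.7] ang 71.11
top mat 2752 z 2.7 c [514.6 -14.5] size [ 87.6 458.5] ang 89.71
top rackbase 5933 z 68.3 c [493.9 212.4] size [525.5 277.7] ang 17.58
top grip 117 z 168.6 c [427.6 148.3] size [407.6  43.2] ang 40.02
top bar 271 z 133.0 c [386.1 178.7] size [392.8 114.1] ang 44.31
top green 356 axis@150 [516.  204.1] dir [-0.039 -0.806] tilt 38.9 yaw 87.3 res 1.23
top brown 358 axis@150 [622.2 200.8] dir [-0.033 -0.797] tilt 38.6 yaw 87.6 res 1.26
top jarg 298 z 77.8 c [553.4  24.8] size [ 64.1 534.4] ang 88.3
top jarb 492 z 96.3 c [402.6 245.9] size [539.5  66.5] ang 71.47
top beaker 76 z 56.7 c [353.5 -14.9] size [ 50.1 130.4] ang 56.12
scene board 5773 z 37.5 c [ 853.1 -275.2] size [223.3 925.4] ang 78.94
scene mat 2177 z 4.5 c [ 887.1 -115.4] size [175.2 955.7] ang 70.59
scene rackbase 4728 z 73.3 c [861.7  82.4] size [ 312.9 1213.7] ang 59.96
scene grip 46 z 171.4 c [575.2 268.6] size [47.5 12. ] ang 4.3
scene bar 398 z 135.6 c [923.9  31.3] size [ 176.3 1078.7] ang 54.03
scene green 345 axis@150 [515.8 208.5] dir [-0.008 -0.834] tilt 39.8 yaw 89.4 res 1.31
scene brown 363 axis@150 [621.8 204.9] dir [-0.007 -0.829] tilt 39.7 yaw 89.5 res 1.27
scene jarg 156 z 101.0 c [791.4  19.9] size [29.  60.6] ang 0.79
scene jarb 377 z 81.4 c [474.3 493.2] size [ 59.4 136.5] ang 12.69
scene beaker 93 z 51.7 c [380.4  -9.6] size [39.9 98.8] ang 32.9
```

```bash
python3 - <<'E'
from h import *
t=cv2.imread('pics/top1.png');s=cv2.imread('pics/scene1.png')
for n,im in(('top',t),('scene',s)):
    C=np.load(f'pics/{n}_cloud.npy');d=np.load(f'pics/{n}1.npy');ok=d>0
    h=cv2.cvtColor(im,cv2.COLOR_BGR2HSV).astype(int)
    X,Y,Z=C[...,0],C[...,1],C[...,2]
    def rep(name,m,line=0):
        nn,l,st,_=cv2.connectedComponentsWithStats((m&ok).astype(np.uint8),connectivity=4)
        P=C[l==1+np.argmax(st[1:,4])]
        r=cv2.minAreaRect(P[:,:2].astype(np.float32));print(n,name,len(P),'z',np.percentile(P[:,2],[10,50,90]).round(1),'c',np.round(r[0],1),'mean',P.mean(0).round(1),'size',np.round(r[1],1),'ang',round(r[2],2))
        if line: w=np.polyfit(P[:,0],P[:,1],1);print('   y=%.4f x + %.1f, slope deg %.2f'%(w[0],w[1],np.degrees(np.arctan(w[0]))))
    rep('board',(X>350)&(X<750)&(Y<-70)&(Y>-420)&(Z>22)&(Z<80)&(h[...,1]<70))
    rep('mat',(X>350)&(X<750)&(Y<60)&(Y>-75)&(abs(Z)<20)&(h[...,2]<75))
    rk=(X>380)&(X<750)&(Y>100)&(Y<340)
    rep('rackbase',rk&(Z>7)&(Z<205))
    red=((h[...,0]<5)|(h[...,0]>173))&(h[...,1]>170)
    rep('grip',rk&(Z>145)&(Z<190)&red,1)
    rep('bar',rk&(Y>235)&(Z>122)&(Z<146)&(h[...,1]>100)&~red,1)
    for nm,x0,x1,y0,y1 in(('jarg',600,800,-20,60),('beaker',380,480,-60,20)):
        rep(nm,(X>x0)&(X<x1)&(Y>y0)&(Y<y1)&(Z>40))
E
```

```text
top board 6862 z [31.9 36.  39.9] c [ 560.2 -225.1] mean [ 557.7 -225.    35.9] size [220.6 301.9] ang 79.2
top mat 2752 z [-1.5  2.8  6.9] c [588.5 -11.9] mean [585.  -12.    2.8] size [ 87.5 318.5] ang 89.77
top rackbase 5991 z [ 11.   68.2 156. ] c [581.5 241.1] mean [561.6 232.4  76.3] size [200.6 325.6] ang 89.05
top grip 119 z [163.4 170.  173.6] c [569.8 267.8] mean [568.5 266.7 168.9] size [14.3 58.2] ang 87.34
   y=-0.0434 x + 291.4, slope deg -2.49
top bar 536 z [128.7 134.3 138.3] c [569.4 271. ] mean [563.  267.4 133.9] size [ 23.8 300.2] ang 88.09
   y=-0.0337 x + 286.4, slope deg -1.93
top jarg 302 z [ 53.5  90.2 103.3] c [783.5  21.2] mean [783.1  20.3  83.4] size [65.  32.7] ang 89.62
top beaker 78 z [44.9 64.6 71. ] c [395.2 -32.6] mean [398.3 -34.2  61.3] size [28.2 53.8] ang 2.24
scene board 5783 z [34.2 37.6 40.9] c [ 558.2 -221.3] mean [ 571.  -225.5   37.5] size [220.5 307.2] ang 79.23
scene mat 2183 z [1.1 4.5 8.1] c [588.1 -12.3] mean [596.6 -12.4   4.6] size [ 90.6 320.4] ang 89.68
scene rackbase 4739 z [ 12.4  75.5 156.7] c [569.1 245.1] mean [598.9 220.1  78.2] size [199.4 303.4] ang 87.89
scene grip 48 z [168.1 171.3 175.9] c [571.1 268.8] mean [573.  268.1 171.6] size [54.4 11.1] ang 1.4
   y=-0.0227 x + 281.1, slope deg -1.30
scene bar 405 z [127.8 135.5 140. ] c [569.1 270.1] mean [590.  267.5 134.7] size [ 19.3 301.4] ang 88.37
   y=-0.0275 x + 283.7, slope deg -1.58
scene jarg 159 z [ 76.1 100.8 103.9] c [786.2  20.6] mean [788.6  18.9  96.6] size [26.7 59.3] ang 0.2
scene beaker 98 z [44.5 61.9 73.1] c [397.9 -31. ] mean [400.5 -35.2  60.5] size [34.3 57.1] ang 0.42
```

```bash
cat > go.py <<'E'
# usage: go.py x y z toolz_tilt_deg(pointing, about world jaw axis) yaw_deg : prints shift/turn in tool axes
import sys; from h import *
def target(tilt,yaw): return R.from_euler('z',yaw,degrees=True)*R.from_euler('x',180,degrees=True)*R.from_euler('y',tilt,degrees=True)
x,y,z,tilt,yaw=map(float,sys.argv[1:6])
s=env.get_state(); Rc=R.from_euler('xyz',s['tcp_rot']); d=np.array([x,y,z])-s['eef_pos']
Rt=target(tilt,yaw)
print('t',s['time'],'pos',s['eef_pos'].round(1),'F',s['wrist_force'].round(1),'w',round(s['gripper_width'],3),'q',s['joint_pos'].round(2))
print('turn',(Rc.inv()*Rt).as_rotvec(degrees=True).round(2),'shift',Rc.inv().apply(d).round(2), 'toolz target',Rt.apply([0,0,1]).round(3),'now',Rc.apply([0,0,1]).round(3),'tooly',Rc.apply([0,1,0]).round(3))
E
python3 go.py 569.5 267.8 260 0 178.25; python3 go.py 569.5 267.8 260 0 110;
```

```text
t 0.1 pos [ 265.  -620.2  230.4] F [-1.1  0.5  0.6] w 0.998 q [ 1.14  0.47 -0.05  1.53  0.02  1.14 -0.08]
turn [-3.0000e-02 -1.3000e-01 -1.5511e+02] shift [ 628.91 -697.    -28.45] toolz target [ 0.  0. -1.] now [-0.001  0.002 -1.   ] tooly [ 0.393 -0.92  -0.002]
t 0.1 pos [ 265.  -620.2  230.4] F [-1.1  0.5  0.6] w 0.998 q [ 1.14  0.47 -0.05  1.53  0.02  1.14 -0.08]
turn [-8.000e-02 -7.000e-02 -8.686e+01] shift [ 628.91 -697.    -28.45] toolz target [ 0.  0. -1.] now [-0.001  0.002 -1.   ] tooly [ 0.393 -0.92  -0.002]
```

```bash
python3 -m creep '[[0,0,-7,28,-31,-15,1],[0,0,-14,56,-62,-28,1],[0,0,-21,84,-93,-28,1],[0,0,-28,112,-124,-28,1],[0,0,-35,140,-155,-28,1],[0,0,-42,168,-186,-28,1],[0,0,-49,196,-217,-28,1],[0,0,-56,224,-248,-28,1],[0,0,-63,252,-279,-28,1],[0,0,-70,280,-310,-28,1]]'; python3 go.py 569.5 267.8 260 0 178.25
```

```text
time: 0.93
eef_pos: [398.8, -228.3, 258.8]
tcp_rot: [-3.141, -0.001, 1.631]
wrist_force: [1.5, -0.6, -0.5]
gripper_width: 1.001
t 0.9333 pos [ 398.8 -228.3  258.8] F [ 1.5 -0.6 -0.5] w 1.001 q [ 0.86  0.12 -0.46  1.96  0.06  1.08  0.43]
turn [ 1.000e-02 -1.100e-01 -8.478e+01] shift [484.91 200.36  -0.78] toolz target [ 0.  0. -1.] now [-0.001  0.001 -1.   ] tooly [ 0.998  0.06  -0.001]
```

```bash
python3 -m creep '[[0,0,-7,38,16,0,1],[0,0,-14,76,32,0,1],[0,0,-21,114,48,0,1],[0,0,-28,152,64,0,1],[0,0,-35,190,80,0,1],[0,0,-42,228,96,0,1],[0,0,-49,266,112,0,1],[0,0,-56,304,128,0,1],[0,0,-63,342,144,0,1],[0,0,-70,380,160,0,1]]'; python3 go.py 569.5 267.8 240 0 178.25
```

```text
time: 1.77
eef_pos: [535.8, 162.2, 258.9]
tcp_rot: [3.141, -0.002, 2.858]
wrist_force: [1.0, -0.6, 0.9]
gripper_width: 0.997
t 1.7667 pos [535.8 162.2 258.9] F [ 1.  -0.6  0.9] w 0.997 q [ 0.29  0.37 -0.85  1.74  0.3   1.17  0.64]
turn [  0.03  -0.09 -14.47] shift [ -2.89 110.85  18.89] toolz target [ 0.  0. -1.] now [-0.001  0.001 -1.   ] tooly [0.279 0.96  0.   ]
```

```bash
python3 -m creep '[[0,0,-5,-1,36,5,1],[0,0,-10,-2,72,10,1],[0,0,-14.5,-3,108,19,1],[0,0,-14.5,-3,111,19,1],[0,0,-14.5,-3,111,19,1],[0,0,-14.5,-3,111,19,1]]'; python3 - <<'E'
from h import *
print(env.get_state()['eef_pos'])
p,d=cap('wrist','w1.png');C=cloud('wrist',d);h=cv2.cvtColor(p,cv2.COLOR_RGB2HSV).astype(int);ok=d>0
red=((h[...,0]<6)|(h[...,0]>172))&(h[...,1]>150)&ok&(C[...,2]>140)&(C[...,2]<190)
P=C[red];print(len(P),P.mean(0).round(1),cv2.minAreaRect(P[P[:,2]>163][:,:2].astype(np.float32)),np.percentile(P[:,2],[10,50,90]))
E
python3 go.py 569.5 267.8 142 0 178.25
```

```text
time: 2.27
eef_pos: [569.4, 267.3, 239.2]
tcp_rot: [-3.141, -0.003, 3.111]
wrist_force: [-0.3, -0.3, -0.6]
gripper_width: 0.998
[569.39320508 267.29419399 239.21437294]
1454 [563.3 268.4 167.9] ((567.2677001953125, 268.4682922363281), (13.49644947052002, 59.30148696899414), 87.7696762084961) [166.80336546 169.1955184  170.14553407]
t 2.3167 pos [569.7 266.4 239.6] F [ 0.1 -0.5 -0.1] w 1.0 q [ 0.1   0.53 -0.87  1.6   0.42  1.21  0.68]
turn [-0.05 -0.1  -0.08] shift [ 0.1   1.46 97.63] toolz target [ 0.  0. -1.] now [-0.002 -0.001 -1.   ] tooly [ 0.032  0.999 -0.001]
```

View pics/w1.png

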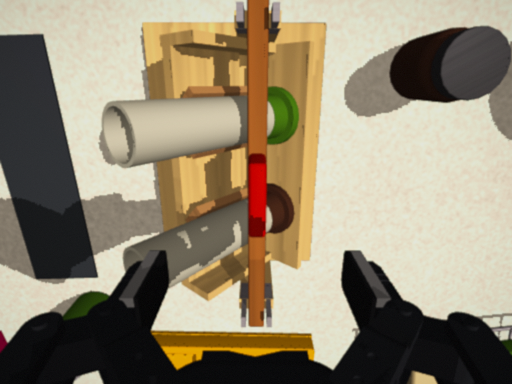

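The wrist view shows the red grip at (257,195), midway between the open fingers. The tubes are clear on either side, so I descend and grip.

```bash
python3 -m creep '[[0,0,0,1,2,30,1],[0,0,0,1,2,55,1],[0,0,0,1,2,75,1],[0,0,0,1,2,88,1],[0,0,0,1,2,96,1],[0,0,0,1,2,96,0.5],[0,0,0,1,2,96,0],[0,0,0,1,2,96,0],[0,0,0,1,2,96,0],[0,0,0,1,2,96,0]]' 50; python3 -m creep '[[0,0,0,0,0,0,0],[0,0,0,0,0,0,0],[0,0,0,0,0,0,0],[0,0,0,0,0,0,0]]'
```

```text
time: 3.15
eef_pos: [569.1, 268.8, 144.7]
tcp_rot: [-3.142, 0.0, 3.11]
wrist_force: [0.6, -0.8, -0.6]
gripper_width: 0.302
time: 3.48
eef_pos: [569.3, 269.0, 145.3]
tcp_rot: [3.141, 0.001, 3.11]
wrist_force: [-0.0, 0.4, 2.3]
gripper_width: 0.154
```

```bash
python3 -m creep '[[0,0,0,0,0,-2,0],[0,0,0,0,0,-6,0],[0,0,0,0,0,-12,0],[0,0,0,0,0,-20,0],[0,0,0,0,0,-30,0],[0,0,0,0,0,-45,0],[0,0,0,0,0,-65,0],[0,0,0,0,0,-85,0],[0,0,0,0,0,-100,0],[0,0,0,0,0,-105,0]]'; python3 go.py 588.3 -12.1 140 0 180
```

```text
time: 4.32
eef_pos: [570.2, 270.3, 254.2]
tcp_rot: [3.138, 0.006, 3.11]
wrist_force: [-0.6, 0.6, -2.2]
gripper_width: 0.154
t 4.3167 pos [570.2 270.3 254.2] F [-0.6  0.6 -2.2] w 0.154 q [ 0.1   0.52 -0.88  1.59  0.42  1.23  0.68]
turn [ 0.18  0.32 -1.83] shift [ -26.5  -282.01  113.4 ] toolz target [ 0.  0. -1.] now [ 0.006  0.003 -1.   ] tooly [0.032 0.999 0.003]
```

```bash
python3 -m creep '[[0,0,-0.3,-3,-30,0,0],[0,0,-0.5,-6,-62,0,0],[0,0,-0.8,-9,-95,0,0],[0,0,-1,-12,-130,0,0],[0,0,-1.2,-15,-165,0,0],[0,0,-1.5,-19,-200,15,0],[0,0,-1.5,-22,-235,40,0],[0,0,-1.5,-25,-265,70,0],[0,0,-1.5,-26,-280,100,0],[0,0,-1.5,-26.5,-282,113,0]]';  python3 - <<'E'
from h import *
print(env.get_state()['eef_pos'])
for n in('top','scene'):
    p,d=cap(n,n+'2.png');C=cloud(n,d);h=cv2.cvtColor(p,cv2.COLOR_RGB2HSV).astype(int);ok=d>0
    m=ok&(abs(C[...,1]+12)<40)&(C[...,0]>420)&(C[...,0]<760)&(C[...,2]>105)&(C[...,2]<148)&(h[...,1]>120)&(h[...,0]>6)&(h[...,0]<20)
    P=C[m];print(n,len(P),P.min(0).round(1),P.max(0).round(1),np.polyfit(P[:,0],P[:,1],1),np.polyfit(P[:,0],P[:,2],1), P[:,2].mean())
E
python3 go.py 588.3 -12.1 29 0 179.7
```

```text
time: 5.15
eef_pos: [585.7, -18.8, 135.7]
tcp_rot: [-3.141, -0.002, 3.128]
wrist_force: [-0.6, -0.5, -2.5]
gripper_width: 0.155
[585.7016374  -18.77581623 135.66252428]
top 222 [436.5 -25.3 114.9] [558.4 -10.5 145.3] [-0.01878376 -8.59831528] [7.53470536e-03 1.21284340e+02] 125.03203903933287
scene 277 [436.3 -24.1 108.4] [735.6  -7.5 131.2] [-6.05437424e-03 -1.29560540e+01] [6.25813740e-04 1.23477851e+02] 123.86998715155316
t 5.25 pos [586.2 -13.2 137.6] F [-0.4 -0.1 -2.2] w 0.154 q [ 0.55  0.56 -0.81  1.81  0.48  0.98  1.1 ]
turn [ 0.2  -0.04 -0.13] shift [ -2.15   0.74 108.58] toolz target [ 0.  0. -1.] now [-0.001  0.003 -1.   ] tooly [0.008 1.    0.003]
```

```bash
python3 -m creep '[[0,0,0,-2,1,15,0],[0,0,0,-2,1,40,0],[0,0,0,-2,1,65,0],[0,0,0,-2,1,82,0],[0,0,0,-2,1,92,0],[0,0,0,-2,1,97,0],[0,0,0,-2,1,99,0],[0,0,0,-2,1,100,0],[0,0,0,-2,1,101,0],[0,0,0,-2,1,102,0]]'; python3 -m creep '[[0,0,0,0,0,1,0],[0,0,0,0,0,2,0],[0,0,0,0,0,3,0]]'
```

```text
time: 6.08
eef_pos: [589.0, -11.6, 36.6]
tcp_rot: [3.138, 0.002, 3.134]
wrist_force: [-0.4, 0.2, -2.8]
gripper_width: 0.156
time: 6.33
eef_pos: [589.3, -11.7, 34.0]
tcp_rot: [3.138, 0.002, 3.134]
wrist_force: [0.2, -0.0, -1.9]
gripper_width: 0.154
```

```bash
python3 -m creep '[[0,0,0,0,0,0.7,0],[0,0,0,0,0,1.4,0],[0,0,0,0,0,2,0],[0,0,0,0,0,2.7,0]]';python3 -m creep '[[0,0,0,0,0,0.7,0],[0,0,0,0,0,1.4,0],[0,0,0,0,0,1.4,0]]'
```

```text
time: 6.67
eef_pos: [589.4, -11.7, 31.2]
tcp_rot: [3.138, 0.002, 3.134]
wrist_force: [-0.5, -0.6, -2.2]
gripper_width: 0.15
time: 6.92
eef_pos: [589.3, -11.7, 29.7]
tcp_rot: [3.138, 0.002, 3.134]
wrist_force: [0.9, -0.9, -2.1]
gripper_width: 0.159
```

```bash
python3 -m creep '[[0,0,0,0,0,0.7,0],[0,0,0,0,0,1.4,0],[0,0,0,0,0,1.4,0]]';python3 -m creep '[[0,0,0,0,0,0.6,0],[0,0,0,0,0,1.2,0],[0,0,0,0,0,1.2,0]]'
```

```text
time: 7.17
eef_pos: [589.3, -11.6, 29.5]
tcp_rot: [3.139, 0.002, 3.134]
wrist_force: [-3.7, -0.4, 7.9]
gripper_width: 0.152
time: 7.42
eef_pos: [589.4, -11.6, 29.5]
tcp_rot: [3.14, 0.002, 3.134]
wrist_force: [-3.6, -1.4, 8.2]
gripper_width: 0.155
```

Contact felt, about 10 N change in force. I release and rise.

```bash
python3 -m creep '[[0,0,0,0,0,0,0.4],[0,0,0,0,0,0,0.8],[0,0,0,0,0,0,1],[0,0,0,0,0,0,1],[0,0,0,0,0,-5,1],[0,0,0,0,0,-20,1],[0,0,0,0,0,-50,1],[0,0,0,0,0,-90,1],[0,0,0,0,0,-130,1],[0,0,0,0,0,-170,1]]'; python3 - <<'E'
from h import *
print(env.get_state()['wrist_force'])
p,d=cap('wrist','w2.png');C=cloud('wrist',d);h=cv2.cvtColor(p,cv2.COLOR_RGB2HSV).astype(int);ok=d>0
m=ok&(C[...,2]>10)&(C[...,2]<70)&(abs(C[...,1]+12)<40)&(C[...,0]>425)&(C[...,0]<752)&(h[...,1]>120)
P=C[m];print(len(P),P.min(0).round(1),P.max(0).round(1),np.median(P[:,2]),cv2.minAreaRect(P[P[:,2]<30][:,:2].astype(np.float32)))
# mould axes (tubes) from this view, if visible
E
python3 go.py 516 150 260 40 88.25;python3 go.py 516 150 260 -40 88.25
```

```text
time: 8.25
eef_pos: [588.7, -11.3, 202.5]
tcp_rot: [3.14, 0.003, 3.135]
wrist_force: [0.8, -1.0, -0.9]
gripper_width: 0.999
[ 0.78794429 -0.99019433 -0.93465078]
4076 [445.5 -20.   10. ] [744.1  -1.1  64.3] 25.824772486859104 ((594.8118896484375, -9.920159339904785), (17.60828971862793, 298.5926208496094), 89.38260650634766)
t 8.3 pos [593.5  -9.9 211.1] F [3.1 1.2 5.5] w 1.003 q [ 0.58  0.48 -0.86  1.73  0.41  1.1   1.15]
turn [-30.98  31.71  87.63] shift [ 77.79 159.46 -50.01] toolz target [ 0.02   0.642 -0.766] now [ 0.017  0.001 -1.   ] tooly [0.007 1.    0.002]
t 8.3 pos [593.5  -9.9 211.1] F [3.1 1.2 5.5] w 1.003 q [ 0.58  0.48 -0.86  1.73  0.41  1.1   1.15]
turn [ 32.55 -30.34  86.91] shift [ 77.79 159.46 -50.01] toolz target [-0.02  -0.642 -0.766] now [ 0.017  0.001 -1.   ] tooly [0.007 1.    0.002]
```

View pics/w2.png

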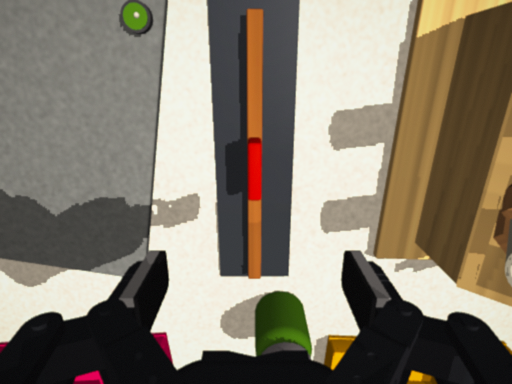

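The view shows the bar lying along the mat, red grip at (255,168). Its far end at row 277 looks flush with the mat's edge, partly through parallax; I recheck this from above after moving away.

```bash
python3 -m creep '[[0,0,7,8,13,-10,1],[0,0,14,16,26,-20,1],[0,0,21,24,39,-30,1],[0,0,28,32,52,-40,1],[0,0,35,40,65,-50,1],[0,0,42,48,78,-60,1],[0,0,49,56,91,-70,1],[0,0,56,64,104,-80,1],[0,0,63,70,117,-80,1],[0,0,70,77,130,-80,1]]'; python3 go.py 514 130 280 40 88.25
```

```text
time: 9.13
eef_pos: [515.8, 121.8, 291.8]
tcp_rot: [3.122, 0.005, 1.908]
wrist_force: [0.0, -0.8, -0.1]
gripper_width: 0.999
t 9.1333 pos [515.8 121.8 291.8] F [ 0.  -0.8 -0.1] w 0.999 q [ 0.29  0.24 -0.71  1.78  0.18  1.17 -0.14]
turn [-6.24 39.62 20.59] shift [ 8.42  0.75 11.75] toolz target [ 0.02   0.642 -0.766] now [ 0.02   0.002 -1.   ] tooly [0.944 0.331 0.019]
```

```bash
python3 -m creep '[[-0.9,5.7,2.9,1,0,2,1],[-1.8,11.3,5.9,2,0,4,1],[-2.7,17,8.8,4,0,6,1],[-3.6,22.6,11.8,5,0,8,1],[-4.5,28.3,14.7,6,0,10,1],[-5.4,34,17.7,7,0,12,1],[-6.2,39.6,20.6,8.4,0.8,12,1],[-6.2,39.6,20.6,8.4,0.8,12,1],[-6.2,39.6,20.6,8.4,0.8,12,1]]'; python3 - <<'E'
from h import *
from scipy.optimize import least_squares
a=env.get_state()['eef_pos'];p,d=cap('wrist','w3.png');C=cloud('wrist',d);b=env.get_state();print(a,b['eef_pos'],b['tcp_rot'],b['joint_pos'].round(2))
h=cv2.cvtColor(p,cv2.COLOR_RGB2HSV).astype(int);ok=d>0
for nm,x0,x1 in(('green',470,562),('brown',580,680)):
    P=C[ok&(h[...,1]<70)&(C[...,2]>100)&(C[...,2]<210)&(C[...,1]>140)&(C[...,1]<265)&(C[...,0]>x0)&(C[...,0]<x1)]
    def f(p):
        a=np.array([p[2],p[3],1]);a/=np.linalg.norm(a);q=P-[p[0],p[1],150]
        return np.linalg.norm(q-np.outer(q@a,a),axis=1)-22
    r=least_squares(f,[P[:,0].mean(),P[:,1].mean(),0,-.84],loss='soft_l1',f_scale=1)
    print(nm,len(P),r.x.round(3),'tilt',np.degrees(np.arctan(np.hypot(*r.x[2:]))),'res',np.median(abs(r.fun)),'max',P.max(0))
p,d=cap('top','top3.png');C=cloud('top',d);h=cv2.cvtColor(p,cv2.COLOR_RGB2HSV).astype(int);ok=d>0
for n,c in (('top',None),('scene',None)):
    if n=='scene': p,d=cap('scene','scene3.png');C=cloud('scene',d);h=cv2.cvtColor(p,cv2.COLOR_RGB2HSV).astype(int);ok=d>0
    m=ok&(abs(C[...,1]+12)<42)&(C[...,0]>420)&(C[...,0]<765)&(C[...,2]<60)&(C[...,2]>8)&(h[...,1]>120)
    k=ok&(abs(C[...,1]+12)<60)&(C[...,0]>400)&(C[...,0]<765)&(abs(C[...,2])<16)&(h[...,2]<75)&(h[...,1]<100)
    for q,mm in(('bar',m),('mat',k)):
        P=C[mm];print(n,q,len(P),np.percentile(P,[.5,99.5],axis=0).round(1).tolist())
E
python3 go.py 516 153 215 40 88.25
```

```text
time: 9.88
eef_pos: [514.0, 129.1, 279.7]
tcp_rot: [-3.14, -0.696, 1.539]
wrist_force: [0.7, -0.2, 1.2]
gripper_width: 1.002
[513.98252248 129.07550152 279.689613  ] [514.1556962  130.46720566 280.57439166] [ 3.14022642 -0.69617303  1.54290405] [ 0.69  0.32 -0.79  1.91 -0.56  1.01  0.22]
green 2236 [ 5.14636e+02  2.05938e+02 -2.80000e-02 -8.06000e-01] tilt 38.870507374166394 res 1.2855958990278413 max [536.18640768 264.61824452 194.95562252]
brown 3023 [ 6.19998e+02  2.02402e+02 -4.70000e-02 -8.19000e-01] tilt 39.34867813372032 res 1.1306483803671696 max [641.09538523 264.91809932 194.6069608 ]
top bar 311 [[441.2, -20.8, 8.5], [738.4, -3.4, 28.1]]
top mat 1224 [[430.8, -54.2, -5.9], [743.2, 30.3, 10.6]]
scene bar 442 [[442.3, -18.3, 8.1], [738.7, -2.0, 59.2]]
scene mat 1632 [[430.9, -55.2, -2.2], [744.4, 32.1, 11.7]]
t 10.0333 pos [514.2 131.7 281.1] F [ 0.1  0.3 -0.3] w 1.002 q [ 0.69  0.32 -0.79  1.91 -0.56  1.01  0.22]
turn [-0.03  0.1   0.25] shift [-26.02   1.06  64.43] toolz target [ 0.02   0.642 -0.766] now [ 0.019  0.641 -0.767] tooly [ 1.    -0.027  0.002]
```

View pics/w3.png

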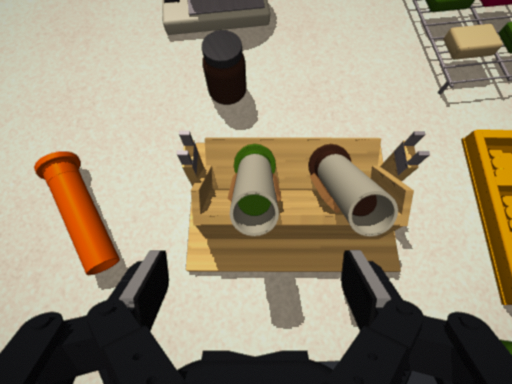

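The wrist view shows the green-cap mouth at (255,207) and the brown at (372,213), with the decoy orange tube at (80,210), outside the rack. The bar (x 441–738) lies within the mat (431–745). I approach green coaxially.

```bash
python3 go.py 513.8 157.5 207.6 40 88.25|tail -1;python3 go.py 515.4 215 138.7 40 88.25|tail -1
```

```text
turn [-0.03  0.1   0.25] shift [-27.36  -1.28  72.96] toolz target [ 0.02   0.642 -0.766] now [ 0.019  0.641 -0.767] tooly [ 1.    -0.027  0.002]
turn [-0.03  0.1   0.25] shift [-27.42  -1.39 162.71] toolz target [ 0.02   0.642 -0.766] now [ 0.019  0.641 -0.767] tooly [ 1.    -0.027  0.002]
```

```bash
python3 -m creep '[[0,0,0,-14,-1,30,1],[0,0,0,-27,-1.4,60,1],[0,0,0,-27.4,-1.4,80,1],[0,0,0,-27.4,-1.4,100,1],[0,0,0,-27.4,-1.4,118,1],[0,0,0,-27.4,-1.4,134,1],[0,0,0,-27.4,-1.4,148,1],[0,0,0,-27.4,-1.4,158,1],[0,0,0,-27.4,-1.4,162.5,1],[0,0,0,-27.4,-1.4,162.5,1]]'; python3 go.py 515.4 215 138.7 40 88.25
```

```text
time: 10.87
eef_pos: [515.0, 216.3, 139.0]
tcp_rot: [3.138, -0.697, 1.549]
wrist_force: [-1.0, 0.7, 0.3]
gripper_width: 1.005
t 10.8667 pos [515.  216.3 139. ] F [-1.   0.7  0.3] w 1.005 q [ 0.49  0.54 -0.78  2.04 -0.55  0.61  0.23]
turn [-0.13  0.08  0.38] shift [-1.22  0.47 -0.61] toolz target [ 0.02   0.642 -0.766] now [ 0.017  0.641 -0.767] tooly [ 1.    -0.024  0.003]
```

```bash
python3 -m creep '[[0,0,0,0,0,0,0.6],[0,0,0,0,0,0,0.5],[0,0,0,0,0,0,0.4],[0,0,0,0,0,0,0.4],[0,0,0,0,0,0,0.4],[0,0,0,0,0,0,0.4],[0,0,0,0,0,0,0.4]]' 50
```

```text
time: 11.45
eef_pos: [515.9, 215.7, 139.7]
tcp_rot: [3.136, -0.696, 1.549]
wrist_force: [-0.5, -4.0, 5.9]
gripper_width: 0.499
```

```bash
python3 -m creep '[[0,0,0,0,0,0,0],[0,0,0,0,0,-1.5,0],[0,0,0,0,0,-3,0],[0,0,0,0,0,-4.5,0],[0,0,0,0,0,-6,0],[0,0,0,0,0,-7,0],[0,0,0,0,0,-7,0]]'; python3 -m creep '[[0,0,0,3,0,0,0],[0,0,0,7,0,0,0],[0,0,0,12,0,0,0],[0,0,0,18,0,0,0],[0,0,0,25,0,0,0],[0,0,0,30,0,0,0],[0,0,0,30,0,0,0]]'; python3 go.py 515 150 330 0 88.25
```

```text
time: 12.03
eef_pos: [515.7, 211.1, 145.2]
tcp_rot: [3.137, -0.696, 1.549]
wrist_force: [0.9, 1.2, -2.0]
gripper_width: 0.504
time: 12.62
eef_pos: [516.1, 235.7, 165.6]
tcp_rot: [3.134, -0.697, 1.552]
wrist_force: [-0.4, 0.7, -4.1]
gripper_width: 0.502
t 12.6167 pos [516.1 235.7 165.6] F [-0.4  0.7 -4.1] w 0.502 q [ 0.46  0.5  -0.79  2.01 -0.56  0.64  0.18]
turn [  0.15 -39.94   0.51] shift [  39.81    1.8  -181.1 ] toolz target [ 0. -0. -1.] now [ 0.019  0.642 -0.767] tooly [ 1.    -0.023  0.005]
```

```bash
python3 -m creep '[[0,0,0,12,0,-14,0],[0,0,0,32,0,-38,0],[0,0,0,52,0,-62,0],[0,0,0,72,0,-86,0],[0,-7,0,84,0,-100,0],[0,-14,0,84,0,-110,0],[0,-21,0,84,0,-120,0],[0,-28,0,80,0,-135,0],[0,-35,0,70,0,-150,0],[0,-40,0.5,60,0,-160,0]]'; python3 go.py 500 -212 300 0 88.25
```

```text
time: 13.45
eef_pos: [513.6, 180.7, 329.2]
tcp_rot: [3.136, 0.005, 1.542]
wrist_force: [-0.7, 0.7, -4.2]
gripper_width: 0.503
t 13.45 pos [513.6 180.7 329.2] F [-0.7  0.7 -4.2] w 0.503 q [ 0.1   0.23 -0.62  1.69  0.15  1.27 -0.59]
turn [0.34 0.26 0.1 ] shift [-392.8    -2.48   31.03] toolz target [ 0. -0. -1.] now [ 0.006 -0.005 -1.   ] tooly [ 1.    -0.029  0.006]
```

```bash
python3 -m creep '[[0,0,0,-15,0,0,0],[0,0,0,-45,0,0,0],[0,0,0,-85,0,0,0],[0,0,0,-125,0,0,0],[0,0,0,-165,-1,0,0],[0,0,0,-205,-1,0,0],[0,0,0,-245,-2,0,0],[0,0,0,-285,-2,5,0],[0,0,0,-325,-2,15,0],[0.3,0.3,0,-360,-2,25,0]]'; python3 -m creep '[[0,0,0,-25,0,15,0],[0,0,0,-30,0,40,0],[0,0,0,-32,0,65,0],[0,0,0,-32,0,80,0],[0,0,0,-32,0,80,0],[0,0,0,-32,0,80,0]]'; python3 - <<'E'
from h import *
from scipy.optimize import least_squares
s=env.get_state();print(s['eef_pos'],s['tcp_rot'],s['wrist_force'])
p,d=cap('scene','s4.png');C=cloud('scene',d);h=cv2.cvtColor(p,cv2.COLOR_RGB2HSV).astype(int);ok=d>0
near=ok&(abs(C[...,0]-s['eef_pos'][0])<60)&(abs(C[...,1]-s['eef_pos'][1])<60)
zt=s['eef_pos'][2]
P=C[near&(h[...,1]<70)&(h[...,2]>60)&(C[...,2]>zt-100)&(C[...,2]<zt-10)]
def f(p):
    a=np.array([p[2],p[3],1]);a/=np.linalg.norm(a);q=P-[p[0],p[1],zt-60]
    return np.linalg.norm(q-np.outer(q@a,a),axis=1)-22
r=least_squares(f,[*s['eef_pos'][:2],0,0],loss='soft_l1',f_scale=1);print(len(P),r.x.round(3),np.median(abs(r.fun)))
g=near&(h[...,0]>40)&(h[...,0]<80)&(h[...,1]>100)
print('green cap',g.sum(),np.percentile(C[g],[1,50,99],axis=0).round(1))
E
python3 go.py 500 -212 180 0 88.25
```

```text
time: 14.28
eef_pos: [500.6, -181.2, 305.8]
tcp_rot: [3.141, -0.001, 1.541]
wrist_force: [-0.1, -0.6, -3.4]
gripper_width: 0.506
time: 14.78
eef_pos: [499.4, -212.3, 225.2]
tcp_rot: [-3.141, -0.003, 1.541]
wrist_force: [1.0, 0.4, -4.5]
gripper_width: 0.504
[ 499.37224826 -212.29180265  225.16978763] [-3.14050497e+00 -2.51857788e-03  1.54143542e+00] [ 0.97014568  0.44622147 -4.53026528]
228 [ 4.99072e+02 -2.11876e+02  3.00000e-03  2.00000e-03] 0.8737277681746018
green cap 148 [[ 485.4 -246.4  106.2]
 [ 518.9 -216.3  118.3]
 [ 532.8 -185.9  391.8]]
t 14.8333 pos [ 500.3 -212.5  226.5] F [ 0.4  0.3 -3. ] w 0.506 q [ 0.62  0.28 -0.36  1.84  0.11  1.04  0.19]
turn [ 0.1  -0.07  0.08] shift [ 0.47 -0.44 46.45] toolz target [ 0. -0. -1.] now [ 0.002  0.001 -1.   ] tooly [ 1.    -0.029  0.002]
```

```bash
python3 -m creep '[[0,0,0,0,0,10,0],[0,0,0,0,0,24,0],[0,0,0,0,0,36,0],[0,0,0,0,0,44,0],[0,0,0,0,0,49,0],[0,0,0,0,0,52,0],[0,0,0,0,0,54,0],[0,0,0,0,0,55.5,0],[0,0,0,0,0,57,0],[0,0,0,0,0,57,0]]';  python3 -m creep '[[0,0,0,0,0,1,0],[0,0,0,0,0,2,0],[0,0,0,0,0,3,0],[0,0,0,0,0,4,0],[0,0,0,0,0,4,0]]'
```

```text
time: 15.67
eef_pos: [500.6, -212.5, 169.6]
tcp_rot: [3.139, -0.001, 1.542]
wrist_force: [0.6, 0.4, -3.4]
gripper_width: 0.504
time: 16.08
eef_pos: [500.4, -212.5, 165.4]
tcp_rot: [3.14, -0.001, 1.541]
wrist_force: [-0.4, -0.1, -3.8]
gripper_width: 0.503
```

```bash
for i in 1 2; do python3 -c "
from h import *;s=env.get_state();print(s['wrist_force'][2])"; done; python3 -m creep '[[0,0,0,0,0,0.7,0],[0,0,0,0,0,1.4,0],[0,0,0,0,0,2,0],[0,0,0,0,0,2,0]]'
```

```text
-3.8256373192325395
-3.8256373192325395
time: 16.42
eef_pos: [500.4, -212.5, 163.2]
tcp_rot: [3.14, -0.001, 1.541]
wrist_force: [0.9, 0.8, -3.5]
gripper_width: 0.502
```

```bash
python3 -m creep '[[0,0,0,0,0,0.7,0],[0,0,0,0,0,1.4,0],[0,0,0,0,0,1.4,0]]'
```

```text
time: 16.67
eef_pos: [500.3, -212.4, 161.7]
tcp_rot: [3.14, -0.001, 1.542]
wrist_force: [-0.3, -0.3, -4.0]
gripper_width: 0.505
```

```bash
python3 -m creep '[[0,0,0,0,0,0.6,0],[0,0,0,0,0,1.2,0],[0,0,0,0,0,1.2,0]]'
```

```text
time: 16.92
eef_pos: [500.2, -212.4, 160.3]
tcp_rot: [3.141, -0.002, 1.542]
wrist_force: [0.0, -0.4, -3.9]
gripper_width: 0.505
```

```bash
python3 -m creep '[[0,0,0,0,0,0.6,0],[0,0,0,0,0,1.2,0],[0,0,0,0,0,1.2,0]]'
```

```text
time: 17.17
eef_pos: [500.1, -212.4, 159.0]
tcp_rot: [3.141, -0.002, 1.542]
wrist_force: [0.9, -0.4, -3.8]
gripper_width: 0.508
```

```bash
python3 -m creep '[[0,0,0,0,0,0.5,0],[0,0,0,0,0,1,0],[0,0,0,0,0,1,0]]'
```

```text
time: 17.42
eef_pos: [500.0, -212.4, 157.8]
tcp_rot: [3.141, -0.002, 1.541]
wrist_force: [0.5, -0.3, -3.4]
gripper_width: 0.507
```

```bash
python3 -m creep '[[0,0,0,0,0,0.5,0],[0,0,0,0,0,1,0],[0,0,0,0,0,1,0]]'
```

```text
time: 17.67
eef_pos: [499.9, -212.4, 156.7]
tcp_rot: [3.141, -0.002, 1.541]
wrist_force: [0.1, 0.4, -3.3]
gripper_width: 0.506
```

```bash
python3 -m creep '[[0,0,0,0,0,0.5,0],[0,0,0,0,0,1,0],[0,0,0,0,0,1,0]]'
```

```text
time: 17.92
eef_pos: [499.9, -212.4, 156.1]
tcp_rot: [3.141, -0.002, 1.541]
wrist_force: [-1.3, 0.6, -0.2]
gripper_width: 0.503
```

```bash
python3 -m creep '[[0,0,0,0,0,0.3,0],[0,0,0,0,0,0.6,0],[0,0,0,0,0,0.6,0]]'
```

```text
time: 18.17
eef_pos: [500.0, -212.4, 155.8]
tcp_rot: [3.141, -0.001, 1.542]
wrist_force: [-2.2, 0.5, 2.1]
gripper_width: 0.506
```

Board felt at TCP z 155.9, a gentle 5.5 N over hanging weight. I release and retreat straight up.

```bash
python3 -m creep '[[0,0,0,0,0,0,0.6],[0,0,0,0,0,0,0.8],[0,0,0,0,0,0,1],[0,0,0,0,0,0,1],[0,0,0,0,0,0,1],[0,0,0,0,0,-15,1],[0,0,0,0,0,-40,1],[0,0,0,0,0,-75,1],[0,0,0,0,0,-110,1],[0,0,0,0,0,-145,1]]'; python3 - <<'E'
from h import *
from scipy.optimize import least_squares
s=env.get_state();print(s['eef_pos'],s['wrist_force'])
p,d=cap('scene','s5.png');C=cloud('scene',d);h=cv2.cvtColor(p,cv2.COLOR_RGB2HSV).astype(int);ok=d>0
P=C[ok&(abs(C[...,0]-500)<45)&(abs(C[...,1]+212)<45)&(C[...,2]>60)&(C[...,2]<200)&(h[...,1]<70)&(h[...,2]>60)]
def f(p):
    a=np.array([p[2],p[3],1]);a/=np.linalg.norm(a);q=P-[p[0],p[1],120]
    return np.linalg.norm(q-np.outer(q@a,a),axis=1)-22
r=least_squares(f,[500,-212,0,0],loss='soft_l1',f_scale=1);print(len(P),r.x.round(3),np.median(abs(r.fun)))
E
python3 go.py 618 110 310 40 88.25
```

```text
time: 19.0
eef_pos: [499.6, -212.4, 302.3]
tcp_rot: [-3.142, -0.002, 1.542]
wrist_force: [0.4, 0.9, -0.0]
gripper_width: 0.999
[ 499.63453148 -212.42013058  302.28833306] [ 0.35582453  0.92605922 -0.0476385 ]
428 [ 4.98845e+02 -2.11502e+02  1.10000e-02  4.00000e-03] 1.085702462352156
t 19.05 pos [ 503.5 -213.5  310.2] F [ 3.  -0.8  5.2] w 1.001 q [ 0.63  0.21 -0.37  1.73  0.08  1.2   0.22]
turn [ 0.69 40.19  0.33] shift [326.7  104.99   0.42] toolz target [ 0.02   0.642 -0.766] now [ 0.013 -0.004 -1.   ] tooly [ 0.999 -0.029  0.013]
```

```bash
python3 -m creep '[[0,0,0,15,5,0,1],[0,0,0,45,15,0,1],[0,0,0,80,26,0,1],[0,0,0,115,37,0,1],[0,6,0,150,48,0,1],[0,12,0,185,59,0,1],[0,18,0,220,71,0,1],[0,24,0,255,82,0,1],[0,30,0,290,93,0,1],[0,36,0,325,104,0,1]]'; python3 go.py 619.6 154 207.6 40 88.25; python3 go.py 621.2 211.5 139 40 88.25 | tail -1
```

```text
time: 19.88
eef_pos: [618.1, 109.4, 311.0]
tcp_rot: [3.124, -0.629, 1.551]
wrist_force: [0.3, 0.1, -1.1]
gripper_width: 1.001
t 19.8833 pos [618.1 109.4 311. ] F [ 0.3  0.1 -1.1] w 1.001 q [ 0.5   0.42 -0.61  1.64 -0.44  1.12  0.1 ]
turn [0.67 3.95 0.5 ] shift [-24.76  -1.37 109.89] toolz target [ 0.02   0.642 -0.766] now [ 0.03   0.588 -0.808] tooly [ 0.999 -0.031  0.015]
turn [0.67 3.95 0.5 ] shift [-18.61  -2.54 199.2 ] toolz target [ 0.02   0.642 -0.766] now [ 0.03   0.588 -0.808] tooly [ 0.999 -0.031  0.015]
```

```bash
python3 -m creep '[[0.7,4,0.5,-8,-0.5,30,1],[0.7,4,0.5,-16,-1,65,1],[0.7,4,0.5,-23,-1.4,95,1],[0.7,4,0.5,-24.8,-1.4,110,1],[0.7,4,0.5,-24.8,-1.4,110,1],[0.7,4,0.5,-24.8,-1.4,110,1]]';python3 go.py 621.2 211.5 139 40 88.25
```

```text
time: 20.38
eef_pos: [619.4, 154.3, 207.1]
tcp_rot: [-3.139, -0.699, 1.54]
wrist_force: [1.0, 0.2, 0.2]
gripper_width: 1.003
t 20.3833 pos [619.4 154.3 207.1] F [1.  0.2 0.2] w 1.003 q [ 0.46  0.55 -0.64  1.75 -0.49  0.91  0.18]
turn [-0.11 -0.07 -0.03] shift [1.000e-02 2.300e-01 8.894e+01] toolz target [ 0.02   0.642 -0.766] now [ 0.018  0.644 -0.765] tooly [ 1.    -0.03  -0.002]
```

```bash
python3 -m creep '[[0,0,0,0,0.2,15,1],[0,0,0,0,0.2,35,1],[0,0,0,0,0.2,55,1],[0,0,0,0,0.2,70,1],[0,0,0,0,0.2,81,1],[0,0,0,0,0.2,87,1],[0,0,0,0,0.2,89,1],[0,0,0,0,0.2,89,1]]'; python3 -m creep '[[0,0,0,0,0,0,0.6],[0,0,0,0,0,0,0.5],[0,0,0,0,0,0,0.4],[0,0,0,0,0,0,0],[0,0,0,0,0,0,0],[0,0,0,0,0,0,0],[0,0,0,0,0,0,0],[0,0,0,0,0,0,0]]' 50
```

```text
time: 21.05
eef_pos: [621.8, 211.2, 139.5]
tcp_rot: [-3.141, -0.699, 1.54]
wrist_force: [-0.8, 0.2, -0.0]
gripper_width: 1.004
time: 21.72
eef_pos: [622.0, 210.6, 140.2]
tcp_rot: [-3.141, -0.699, 1.54]
wrist_force: [-2.9, -3.9, 5.7]
gripper_width: 0.505
```

```bash
python3 -m creep '[[0,0,0,0,0,-1.5,0],[0,0,0,0,0,-3,0],[0,0,0,0,0,-4.5,0],[0,0,0,0,0,-6,0],[0,0,0,0,0,-7,0],[0,0,0,0,0,-7,0]]'; python3 -m creep '[[0,0,0,3,0,0,0],[0,0,0,7,0,0,0],[0,0,0,12,0,0,0],[0,0,0,18,0,0,0],[0,0,0,25,0,0,0],[0,0,0,30,0,0,0],[0,0,0,30,0,0,0]]'; python3 -m creep '[[0,0,0,12,0,-14,0],[0,0,0,32,0,-38,0],[0,0,0,52,0,-62,0],[0,0,0,72,0,-86,0],[0,-7,0,84,0,-100,0],[0,-14,0,84,0,-110,0],[0,-21,0,84,0,-120,0],[0,-28,0,80,0,-135,0],[0,-35,0,70,0,-150,0],[0,-40,0.5,60,0,-160,0]]'; python3 go.py 618 -234 300 0 88.25
```

```text
time: 22.22
eef_pos: [621.8, 206.0, 145.5]
tcp_rot: [-3.141, -0.699, 1.54]
wrist_force: [1.4, 1.3, -2.1]
gripper_width: 0.502
time: 22.8
eef_pos: [622.4, 231.1, 166.3]
tcp_rot: [3.14, -0.7, 1.544]
wrist_force: [-0.1, 0.9, -4.0]
gripper_width: 0.499
time: 23.63
eef_pos: [620.3, 176.0, 330.2]
tcp_rot: [3.14, 0.001, 1.537]
wrist_force: [0.0, 1.0, -4.0]
gripper_width: 0.501
t 23.6333 pos [620.3 176.  330.2] F [ 0.  1. -4.] w 0.501 q [-0.06  0.38 -0.39  1.46  0.15  1.32 -0.5 ]
turn [ 0.1   0.03 -0.17] shift [-409.88   11.41   30.46] toolz target [ 0. -0. -1.] now [ 0.002 -0.001 -1.   ] tooly [ 0.999 -0.034  0.002]
```

```bash
python3 -m creep '[[0,0,0,-15,0,0,0],[0,0,0,-45,1,0,0],[0,0,0,-85,2,0,0],[0,0,0,-125,3,0,0],[0,0,0,-165,4,0,0],[0,0,0,-205,5,0,0],[0,0,0,-245,7,0,0],[0,0,0,-285,9,0,0],[0,0,0,-325,10,10,0],[0,0,0,-365,11,25,0]]'; python3 -m creep '[[0,0,0,-30,0,15,0],[0,0,0,-42,0,45,0],[0,0,0,-45,0,75,0],[0,0,0,-45,0,100,0],[0,0,0,-45,0,118,0],[0,0,0,-45,0,130,0],[0,0,0,-45,0,135,0],[0,0,0,-45,0,137,0],[0,0,0,-45,0,138,0],[0,0,0,-45,0,138,0]]'; python3 go.py 618 -234 160 0 88.25
```

```text
time: 24.47
eef_pos: [618.7, -191.4, 306.8]
tcp_rot: [3.136, -0.001, 1.535]
wrist_force: [0.2, 0.0, -3.7]
gripper_width: 0.504
time: 25.3
eef_pos: [618.7, -236.4, 170.0]
tcp_rot: [3.134, -0.001, 1.535]
wrist_force: [1.0, 0.7, -3.4]
gripper_width: 0.496
t 25.3 pos [ 618.7 -236.4  170. ] F [ 1.   0.7 -3.4] w 0.496 q [ 0.47  0.51 -0.23  1.63  0.13  1.01  0.16]
turn [ 0.46 -0.05 -0.29] shift [ 2.39 -0.82 10.03] toolz target [ 0. -0. -1.] now [ 0.008  0.001 -1.   ] tooly [ 0.999 -0.036  0.008]
```

```bash
python3 -m creep '[[0.4,0,0,0,0,2,0],[0.4,0,0,0,0,4,0],[0.4,0,0,0,0,6,0],[0.4,0,0,0,0,8,0],[0.4,0,0,0,0,9,0],[0.4,0,0,0,0,9,0]]'; python3 - <<'E'
from h import *
from scipy.optimize import least_squares
s=env.get_state()
p,d=cap('scene','s6.png');C=cloud('scene',d);h=cv2.cvtColor(p,cv2.COLOR_RGB2HSV).astype(int);ok=d>0
P=C[ok&(abs(C[...,0]-618)<45)&(abs(C[...,1]+235)<45)&(C[...,2]>65)&(C[...,2]<150)&(h[...,1]<70)&(h[...,2]>60)]
def f(p):
    a=np.array([p[2],p[3],1]);a/=np.linalg.norm(a);q=P-[p[0],p[1],120]
    return np.linalg.norm(q-np.outer(q@a,a),axis=1)-22
r=least_squares(f,[618,-235,0,0],loss='soft_l1',f_scale=1);print(len(P),r.x.round(3),np.median(abs(r.fun)))
E
python3 go.py 618 -234 156.5 0 88.25
```

```text
time: 25.8
eef_pos: [618.5, -236.3, 160.6]
tcp_rot: [3.141, -0.001, 1.535]
wrist_force: [-0.9, -0.1, -3.5]
gripper_width: 0.505
199 [ 6.18052e+02 -2.33903e+02  1.00000e-02 -1.80000e-02] 0.7505533751259534
t 25.85 pos [ 618.6 -236.4  160.8] F [-0.1  0.  -3.6] w 0.504 q [ 0.46  0.52 -0.23  1.63  0.14  1.01  0.15]
turn [ 0.03 -0.06 -0.29] shift [ 2.33 -0.68  4.28] toolz target [ 0. -0. -1.] now [ 0.001  0.001 -1.   ] tooly [ 0.999 -0.036  0.001]
```

```bash
python3 -m creep '[[0,0,0,0,0,0.6,0],[0,0,0,0,0,1.2,0],[0,0,0,0,0,1.8,0],[0,0,0,0,0,1.8,0]]'
```

```text
time: 26.18
eef_pos: [618.5, -236.3, 158.9]
tcp_rot: [3.141, -0.001, 1.535]
wrist_force: [-0.1, 0.3, -3.1]
gripper_width: 0.504
```

```bash
python3 -m creep '[[0,0,0,0,0,0.5,0],[0,0,0,0,0,1,0],[0,0,0,0,0,1,0]]'
```

```text
time: 26.43
eef_pos: [618.7, -236.4, 158.1]
tcp_rot: [3.141, -0.001, 1.535]
wrist_force: [0.4, 0.2, -1.5]
gripper_width: 0.502
```

```bash
python3 -m creep '[[0,0,0,0,0,0.4,0],[0,0,0,0,0,0.8,0],[0,0,0,0,0,0.8,0]]'
```

```text
time: 26.68
eef_pos: [618.8, -236.4, 157.6]
tcp_rot: [3.14, -0.001, 1.535]
wrist_force: [-0.3, 0.5, -0.8]
gripper_width: 0.499
```

```bash
python3 -m creep '[[0,0,0,0,0,0.4,0],[0,0,0,0,0,0.8,0],[0,0,0,0,0,0.8,0]]'
```

```text
time: 26.93
eef_pos: [619.0, -236.4, 157.2]
tcp_rot: [3.14, -0.001, 1.535]
wrist_force: [-0.2, 0.8, 0.9]
gripper_width: 0.505
```

```bash
python3 -m creep '[[0,0,0,0,0,0.4,0],[0,0,0,0,0,0.8,0],[0,0,0,0,0,0.8,0]]'; python3 -c "
from h import *;print(env.get_state()['torque'])"
```

```text
time: 27.18
eef_pos: [619.1, -236.4, 156.9]
tcp_rot: [3.14, -0.0, 1.535]
wrist_force: [-2.0, 0.5, 2.3]
gripper_width: 0.502
[ 0.04497683  0.58105539 -0.05149631]
```

```bash
python3 -m creep '[[0,0,0,0,0,0,0.6],[0,0,0,0,0,0,0.8],[0,0,0,0,0,0,1],[0,0,0,0,0,0,1],[0,0,0,0,0,0,1],[0,0,0,0,0,-15,1],[0,0,0,0,0,-40,1],[0,0,0,0,0,-75,1],[0,0,0,0,0,-110,1],[0,0,0,0,0,-145,1]]'; python3 -m creep '[[0,0,0,30,0,-15,1],[0,0,0,65,0,-30,1],[0,0,0,100,0,-30,1],[0,0,0,135,0,-30,1],[0,0,0,150,0,-30,1],[0,0,0,150,0,-30,1],[0,0,0,150,0,-30,1]]'; python3 - <<'E'
from h import *
from scipy.optimize import least_squares
for n in('scene','top'):
    p,d=cap(n,n+'7.png');C=cloud(n,d);h=cv2.cvtColor(p,cv2.COLOR_RGB2HSV).astype(int);ok=d>0
    for x,y in((500,-212),(618.5,-236)):
        P=C[ok&(abs(C[...,0]-x)<45)&(abs(C[...,1]-y)<45)&(C[...,2]>65)&(C[...,2]<215)&(h[...,1]<70)&(h[...,2]>60)]
        def f(p):
            a=np.array([p[2],p[3],1]);a/=np.linalg.norm(a);q=P-[p[0],p[1],120]
            return np.linalg.norm(q-np.outer(q@a,a),axis=1)-22
        r=least_squares(f,[x,y,0,0],loss='soft_l1',f_scale=1);print(n,len(P),r.x.round(3),'top z',np.percentile(P[:,2],98).round(1))
print(env.get_state()['wrist_force'],env.get_state()['time'])
a=cv2.imread('pics/scene7.png');b=cv2.imread('pics/top7.png')
cv2.imwrite('pics/final.png',cv2.resize(np.hstack([a[90:330,130:400],b[90:330,130:400]]),None,fx=1.45,fy=1.45,interpolation=cv2.INTER_CUBIC))
E
```

```text
time: 28.02
eef_pos: [618.6, -236.4, 303.3]
tcp_rot: [3.14, -0.001, 1.535]
wrist_force: [0.5, -0.4, -0.2]
gripper_width: 1.001
time: 28.6
eef_pos: [623.9, -85.5, 333.4]
tcp_rot: [3.14, -0.0, 1.538]
wrist_force: [-0.5, -0.1, 1.6]
gripper_width: 0.999
scene 469 [ 4.99868e+02 -2.11642e+02  2.10000e-02 -1.00000e-02] top z 213.3
scene 538 [ 6.18612e+02 -2.33040e+02  1.60000e-02 -6.00000e-03] top z 213.0
top 78 [ 4.98022e+02 -2.10300e+02  3.30000e-02 -1.80000e-02] top z 213.8
top 221 [ 6.20699e+02 -2.34660e+02 -1.30000e-02  3.00000e-03] top z 213.2
[ 0.07490729 -0.13589754 -0.24774222] 28.7
```

View pics/final.png

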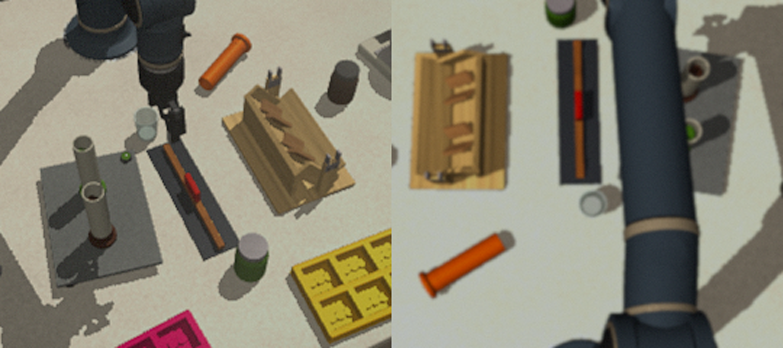

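Both moulds stand upright on the board, green at (83,165) and brown at (95,210). The bar lies on the mat at (195,195), the rack is empty, and the robot is clear of everything.

```bash
python3 -c "
from station import env
print(env.hand_in())"
```

```text
the job is handed in; nothing more can be done
None
```

The job is done and handed in at about 29 s of the 72 s allowed.

**What I did:** I lifted the bar out of its brackets and laid it flat on the mat, felt by touch. I then eased the green mould and after it the brown mould out of the grooves. Each went down upright on the board, at most about 6 N beyond its own weight, and was released. I felt the board at about 34 mm above the bench; the cameras had put it at 36–37 mm.

**Last checks:**
- **Bar:** it lies within the mat, at x 441–738 mm against the mat's 431–745 mm. I measured this right after laying it and saw no change in the final picture.
- **Moulds:** both tops are at about 213 mm in the camera readings, about 4 mm above what the felt board height implies. The fits from the side camera (scene) put both within 1.5° of upright.
- **Disagreement:** the top camera, partly blocked by the arm, gave about 2° for the green mould. I put this down to the view, as that mould stands freely on its cap.
- **Surroundings:** the rack is empty. The beaker, the jars and the orange tube look unmoved by eye, though I did not measure them again, and the final picture did not take in the spoon and the spray bottle. The robot was clear and its wrist force read about zero.

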